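Park the rolling pin on the pastry board's line

ROBOT

A 6-joint arm with a two-finger parallel gripper is mounted at the origin on a cart in front of the work surface, level with it; the furniture and walls round the work are solid. World frame = base frame: x ahead of the robot, y to its left, z up, the work surface at z = 0. Lengths are in m, angles in rad, forces in N, time in s.
With the tool pointing down it reaches from about 0.35 to 0.975 m from the base axis. Payload 4.9 kg.
Tool frame: the origin (TCP) lies at the very end of the fingers, on their centre line; the grasp point (between the pads) lies 19 mm behind it; z points along the fingers, x is the direction in which the jaws open and shut, and the axes are right-handed (so a half turn about z gives the same grasp; the last joint's range is limited). The gripper opens to 85 mm and grips with 20 to 120 N. Pads are 22 mm wide; open, the fingers measure 114 mm over their backs; the gripper's body (76 mm by 85 mm) begins 54 mm behind the grasp point. The pads swing forward as they close: fully open they stand 13 mm farther back than shut.
Start: joints at [-1.354, 0.053, 1.613, -0, 1.476, -0.119], TCP at [0.206, -0.59, 0.231] pointing down, gripper open.
Joint ranges: [-3.01, 3.01], [-1.01, 2.22], [0.06, 2.58], [-1.02, 4.17], [0.09, 2.62], [-3.14, 3.14]. Speed limits (rad/s): [2.57, 2.57, 3.14, 3.14, 3.14, 3.14].

INTERFACE

Orientations are given as a unit quaternion [w, x, y, z].
In Python, from plant import * gives the robot as it stands.
- The arm moves only by the shell command python3 -m inch 'ROWS'. ROWS is text: rows parted by semicolons, each of 7 numbers parted by spaces: the shift along the tool's x, y, z in m, then the turn, a rotation vector about the tool's x, y, z in rad, then the closure, from 0 (fully open) to 1 (shut). A call has 1 to 10 rows; each row shifts and turns the commanded pose from where the row before left it, along the tool's axes as they then stand; what a row does not reach is not made up. A row lasts 1/12 s, in which the tool goes at most 41.7 mm and 7.16 degrees, less where a joint would pass 70% of its speed; a pose out of reach is approached as far as the arm can. A call with a gripper value outside its range is refused whole. The fingers move at their own pace and stop on an object; the grip force is fixed at half the most. Time passes only in rows, so rows that do not move let the fingers close. It gives the time, the measured TCP pose, the force and the opening at its end, in the units of the state.
- state(): the state, without advancing time (a new reading comes with each control period).
- grab_frame(name): name is "scene" or "side" or "wrist"; returns the picture (400x640x3 uint8, blue, green, red); there is no depth.
- camera_info(name): a dict with "vertical_fov" (degrees; the focal length in pixels is half the picture's height over the tangent of half this angle, whatever the lens; pixels are square), "cx", "cy" (the principal point, pixels), "k1" (the pictures are not rectified: a ray, as slopes to the right and down, at radius r is drawn at 1 + k1 r^2 times it, then the intrinsics apply), "origin" and "rotation" of the camera in the world. Camera axes: x right, y down, z forward; pixel columns grow to the right and rows downward; lengths in m; the calibration is good to about 2 mm. A picture is of the moment at which its call begins: read the wrist's pose just before it. camera_info takes no time and is no camera call; for the wrist camera it gives the pose at the moment of the call.
- job_done(): hands the job in, once; it reports no verdict.
The state is a dict: "time": time; "joint_pos": joint angles; "joint_vel": joint speeds; "joint_efforts": joint torques, N m; "tool_pos": TCP position; "tool_rot": TCP orientation; "contact_force": force on the tool from outside, world axes, zero at the start; "ft_torque": the same for the moment, N m; "gripper_width": opening from 0.0 (shut) to 1.0 (fully open).
Only numpy, scipy, OpenCV 4.12 (cv2) and the standard library are available. Lean on these libraries where they do the work, as an engineer would, in place of code of your own. Each camera call takes 0.05 s, during which the arm holds its last target.

TASK

Park the rolling pin on the dark line across the middle of the pastry board: roll it there by pushing sideways against its upper half with your fingertips, so that it comes to rest lying along the line, centred over it. The pin must roll over the board, not be dragged, gripped or lifted, and the salt shaker, mug, onion and lemon must stay where they are.

Things in the scene. Friction and masses are not known exactly. Their poses are not given: they have to be found in the camera images.
- rolling_pin: Wooden rolling pin lying on the board, left or right of the line. Smooth barrel 50 mm in diameter, 170 mm long; a slim dark handle at each end, 240 mm over all. Origin: centre of the barrel, at z 0.037 (pin's top z 0.062). Own x axis: along the pin, the roll axis; y, z turn as it rolls. Starts 85 to 125 mm from the line, within 6 degrees of parallel. Let go, it stops within a few mm.
- pastry_board: Light wooden pastry board, fixed, 240 mm along the line, 360 mm across it, 12 mm thick. Origin: centre of its underside; axes as the line's. Friction of the pin on board and fingers is about 0.3: fingers pushing its rear side 5 to 10 mm above its axis slide on it as it rolls ahead; pushed behind much higher it wedges; pressed on the very top it rolls at half the finger's speed.
- line_mid (a point): Middle of the dark line inlaid across the board, on the board's top (z 0.012). The line is 5 mm wide, 236 mm long and runs along this point's x axis (away from the robot, within 9 degrees); y points to the left along the board, z up. The broad brown wooden bands along the board's two short ends are not the line.
- salt_shaker: Salt shaker, 44 mm in diameter, 90 mm tall, standing on the board on the other side of the line from the pin, 85 to 125 mm from the line. Origin: centre of its underside. To be left alone.
- mug: Mug, 82 mm in diameter and 91 mm tall, standing on the worktop left of the board. Origin: under its middle. To be left alone.
- onion: Red onion, about 82 mm across, on the worktop left of the board. Origin: its underside. To be left alone.
- lemon: Lemon, 71x53x51 mm, on the worktop right of the board. Origin: its underside. To be left alone.

How it is judged:
On the way, in this order (a step that is already met when the one before it is completed fails the run):
1. the pin has rolled a quarter turn within its first 60 mm of travel (angle between rolling_pin's own z axis and vertical above 1.3 rad and distance of rolling_pin from where it was at the start of the episode below 0.06 m).
2. the pin has rolled nearly half a turn within its first 95 mm of travel (angle between rolling_pin's own z axis and vertical above 2.3 rad and distance of rolling_pin from where it was at the start of the episode below 0.095 m).
At the end, for the whole second after the job is handed in: The rolling pin lies at rest on the board with its centre within 10 mm of the line (and within 40 mm of the line's middle lengthwise), parallel to the line within 0.12 rad; the salt shaker, mug, onion and lemon are within 20 mm of where they were, shaker and mug upright (y of rolling_pin in the frame of line_mid between -0.01 and 0.01 m and x of rolling_pin in the frame of line_mid between -0.04 and 0.04 m and height (world z) of rolling_pin between 0.033 and 0.041 m and angle between the x axis of rolling_pin and the x axis of line_mid, either way round below 0.12 rad and linear speed of rolling_pin below 0.01 m/s and angular speed of rolling_pin below 0.3 rad/s and distance of each of salt_shaker, mug, onion, lemon from where it was at the start of the episode below 0.02 m and angle between each of salt_shaker, mug's own z axis and vertical below 0.2 rad); the robot touches nothing.
It fails at once if the pin is lifted off the board (more than 8 mm) (height (world z) of rolling_pin above 0.045 m).
It fails at once if the pin is touched by fingers reaching far down beside it, as for a grip, rather than pushed on its upper half (contact force between the fingers and rolling_pin above 0.5 N and height (world z) of the grasp point below 0.038 m).
It fails at once if the salt shaker, mug, onion or lemon is disturbed (moved more than 20 mm) (distance of any of salt_shaker, mug, onion, lemon from where it was at the start of the episode above 0.02 m).
It also fails if it takes over 40 s, if anything falls off the work surface, if the arm or the gripper's body presses on something with over 40 N, if the wrist force passes 120 N, or if a joint passes its speed limit or range.

## Working session

There is one attempt and no reset: what is moved stays moved. The work goes in short steps, Python scripts to look and compute and a shell command to move; the robot and the scene stay as the last step left them, time stands still between calls to the robot, and variables do not carry over. Pictures are saved under pics/ and viewed, and the job is handed in when it is done.

```bash
mkdir -p pics; ls; python3 - <<'E'
from plant import *
import cv2
s=state();print(s['time'],s['tool_pos'],s['tool_rot'],s['gripper_width'])
for n in("scene","side"):
    print(n,camera_info(n)); cv2.imwrite(f"pics/{n}0.png",grab_frame(n))
E
```

```text
pics
0.0 [ 0.20582404 -0.58946812  0.23004261] [-7.04159276e-04  8.15331881e-01 -5.78992949e-01 -7.70473612e-04] 0.9952536981779168
scene {'vertical_fov': 46.88209482989196, 'cx': 323.2605963893881, 'cy': 199.40553529488201, 'k1': -0.11190384584717548, 'origin': array([-0.27510956,  0.92059235,  0.74819429]), 'rotation': array([ 0.17044264, -0.29313193,  0.81369356, -0.47215015])}
side {'vertical_fov': 47.47424611808977, 'cx': 324.3783796886505, 'cy': 201.4794619337703, 'k1': -0.06307157665857537, 'origin': array([0.18001541, 0.87709012, 0.83105568]), 'rotation': array([ 0.07028914, -0.14487659,  0.89090415, -0.42468814])}
```

View pics/scene0.png

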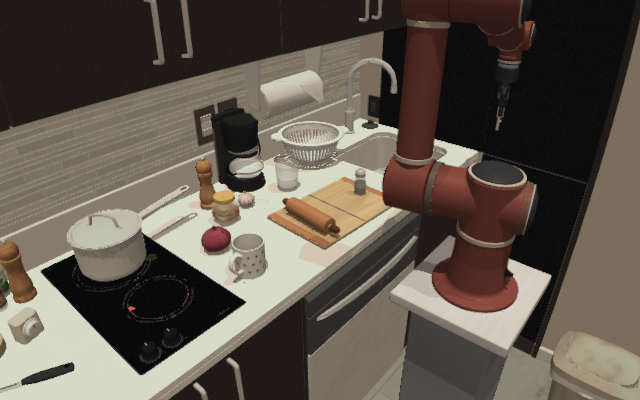

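View pics/side0.png

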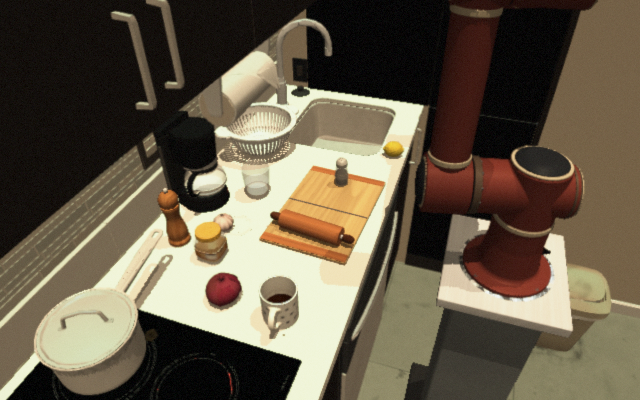

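The pin is on the left (near side in side view, about (313,227)), the line runs from about (283,194) to (366,217), and the shaker is at (342,172). I'll enlarge this area to measure.

```bash
cat > h.py <<'E'
import numpy as np, cv2
from scipy.spatial.transform import Rotation as R
from plant import *
def K(ci):
    f=200/np.tan(np.radians(ci['vertical_fov'])/2)
    return np.array([[f,0,ci['cx']],[0,f,ci['cy']],[0,0,1]]),np.array([ci['k1'],0,0,0.])
def rot(q): return R.from_quat([q[1],q[2],q[3],q[0]])
def onplane(ci,px,z):
    k,d=K(ci)
    u=cv2.undistortPoints(np.array(px,float).reshape(-1,1,2),k,d).reshape(-1,2)
    r=rot(ci['rotation']).apply(np.c_[u,np.ones(len(u))]); o=ci['origin']
    return o+r*((z-o[2])/r[:,2])[:,None]
def proj(ci,P):
    k,d=K(ci); Rm=rot(ci['rotation']).as_matrix().T
    return cv2.projectPoints(np.array(P,float).reshape(-1,1,3),Rm,-Rm@ci['origin'],k,d)[0].reshape(-1,2)
E
python3 - <<'E'
import cv2
a=cv2.imread('pics/side0.png')[145:265,250:400]
cv2.imwrite('pics/side0z.png',cv2.resize(a,None,fx=5,fy=5,interpolation=cv2.INTER_CUBIC))
a=cv2.imread('pics/scene0.png')[160:250,260:400]
cv2.imwrite('pics/scene0z.png',cv2.resize(a,None,fx=5,fy=5,interpolation=cv2.INTER_CUBIC))
E
```

```text
(no output)
```

View pics/side0z.png

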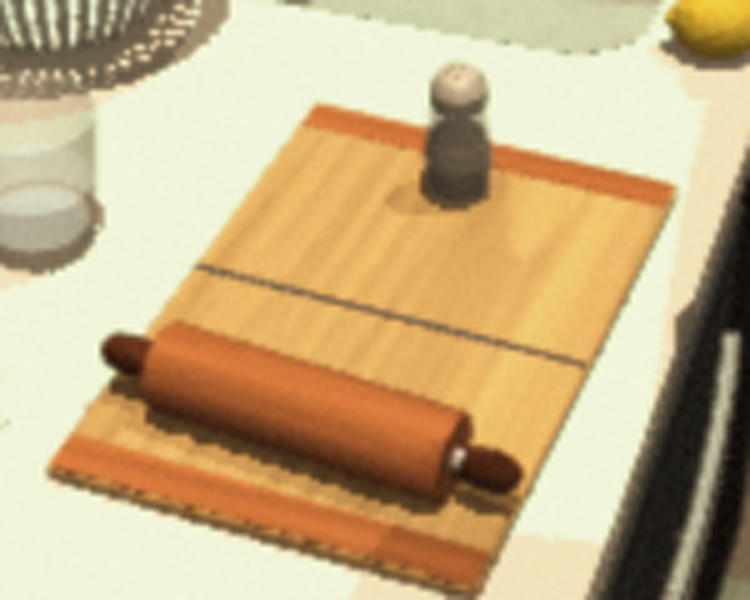

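View pics/scene0z.png

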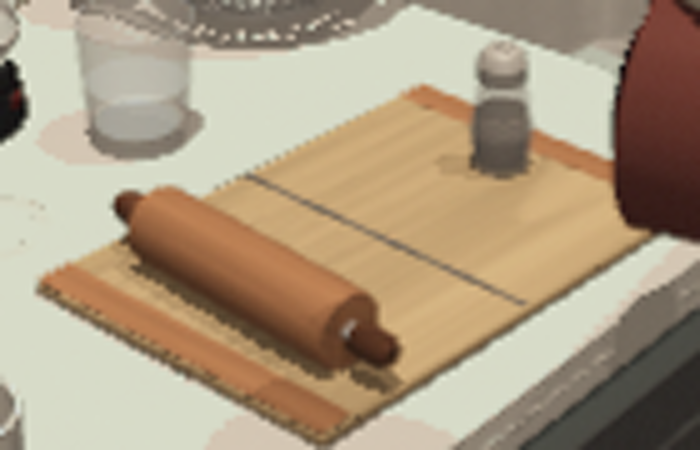

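```bash
cat > m0.py <<'E'
from h import *
def z2(p,o): return (np.array(p,float)+.5)/5-.5+np.array(o)
S={'side':((250,145),dict(line=[(198,266),(585,366)],tips=[(104,348),(520,473)],shaker=[(456,200)],corn=[(316,104),(675,187)])),
'scene':((260,160),dict(line=[(247,176),(524,302)],tips=[(118,203),(398,350)],shaker=[(501,170)],corn=[(416,86)]))}
for n,(o,d) in S.items():
    ci=camera_info(n)
    for k,p in d.items():
        P=onplane(ci,z2(p,o),dict(line=.012,tips=.037,shaker=.012,corn=.012)[k]); print(n,k,P.round(4).tolist())
        if len(P)==2: v=P[1]-P[0]; print('   mid',P.mean(0).round(4),'len',np.linalg.norm(v).round(4),'ang',np.degrees(np.arctan2(-v[1],-v[0])).round(2))
E
python3 m0.py
```

```text
side line [[0.6051, -0.0651, 0.012], [0.3707, -0.0502, 0.012]]
   mid [ 0.4879 -0.0577  0.012 ] len 0.2348 ang -3.63
side tips [[0.6136, 0.0452, 0.037], [0.3755, 0.068, 0.037]]
   mid [0.4945 0.0566 0.037 ] len 0.2391 ang -5.45
side shaker [[0.482, -0.1729, 0.012]]
side corn [[0.5958, -0.2421, 0.012], [0.3601, -0.2273, 0.012]]
   mid [ 0.478  -0.2347  0.012 ] len 0.2362 ang -3.59
scene line [[0.6028, -0.0651, 0.012], [0.3735, -0.0543, 0.012]]
   mid [ 0.4881 -0.0597  0.012 ] len 0.2295 ang -2.71
scene tips [[0.612, 0.0452, 0.037], [0.3768, 0.0647, 0.037]]
   mid [0.4944 0.0549 0.037 ] len 0.236 ang -4.72
scene shaker [[0.4792, -0.1778, 0.012]]
scene corn [[0.5967, -0.2389, 0.012]]
```

```bash
python3 -m inch '0 0 0 0 0 -0.116 0;0 0 0 0 0 -0.116 0;0 0 0 0 0 -0.116 0;0 0 0 0 0 -0.116 0;0 0 0 0 0 -0.116 0;0 0 0 0 0 -0.116 0;0 0 0 0 0 -0.116 0;0 0 0 0 0 -0.116 0;0 0 0 0 0 -0.116 0;0 0 0 0 0 -0.116 0'
cat > go.py <<'E'
from h import *
import sys
# shift in tool axes to the wanted world TCP, and tool yaw
def show(t,yaw=None):
    s=state(); r=rot(s['tool_rot']); 
    ax=r.as_matrix()
    print('t',s['time'],'tcp',s['tool_pos'].round(4),'xang',np.degrees(np.arctan2(ax[1,0],ax[0,0])).round(2),'z',ax[:,2].round(4),'F',s['contact_force'].round(2),'w',round(s['gripper_width'],3))
    print('shift tool',r.inv().apply(np.array(t)-s['tool_pos']).round(4))
show([float(v) for v in sys.argv[1:4]])
E
python3 go.py 0.494 0.125 0.18
python3 - <<'E'
from h import *
ci=camera_info('side'); print(onplane(ci,[(279,330),(222,303)],0).round(3))
E
```

```text
time: 0.93
tool_pos: [0.2058, -0.5897, 0.2305]
tool_rot: [-0.001, 0.999, -0.035, -0.0]
contact_force: [0.2, 0.6, -0.0]
gripper_width: 0.999
t 0.9333 tcp [ 0.2058 -0.5897  0.2305] xang -3.97 z [-3.0e-04  1.2e-03 -1.0e+00] F [ 0.18  0.61 -0.  ] w 0.999
shift tool [ 0.238  -0.7329  0.0513]
[[0.461 0.354 0.   ]
 [0.613 0.329 0.   ]]
```

```bash
R='x'; python3 -m inch '0.012 -0.037 0 0 0 0 0;0.012 -0.037 0 0 0 0 0;0.012 -0.037 0 0 0 0 0;0.012 -0.037 0 0 0 0 0;0.012 -0.037 0 0 0 0 0;0.012 -0.037 0 0 0 0 0;0.012 -0.037 0 0 0 0 0;0.012 -0.037 0 0 0 0 0;0.012 -0.037 0 0 0 0 0;0.012 -0.037 0 0 0 0 0'
python3 -m inch '0.012 -0.037 0 0 0 0 0;0.012 -0.037 0 0 0 0 0;0.012 -0.037 0 0 0 0 0;0.012 -0.037 0 0 0 0 0;0.012 -0.037 0 0 0 0 0;0.012 -0.037 0 0 0 0 0;0.012 -0.037 0 0 0 0 0;0.012 -0.037 0 0 0 0 0;0.012 -0.037 0 0 0 0 0;0.010 -0.035 0 0 0 0 0'
python3 -m inch '0 0 0 0 0 0 0;0 0 0 0 0 0 0;0 0 0 0 0 0 0'
python3 go.py 0.494 0.125 0.10
python3 - <<'E'
from h import *
ci=camera_info('wrist'); print(ci,proj(ci,[[.488,-.0585,.012],[.4945,.056,.037]]))
cv2.imwrite('pics/w1.png',grab_frame('wrist'))
E
```

```text
time: 1.77
tool_pos: [0.3534, -0.2282, 0.2309]
tool_rot: [-0.0, 0.999, -0.038, -0.0]
contact_force: [1.3, -0.5, -0.5]
gripper_width: 0.997
time: 2.6
tool_pos: [0.4987, 0.1303, 0.2308]
tool_rot: [0.0, 0.999, -0.037, -0.0]
contact_force: [-0.5, 0.3, 0.4]
gripper_width: 1.0
time: 2.85
tool_pos: [0.4981, 0.1278, 0.2307]
tool_rot: [0.0, 0.999, -0.037, -0.001]
contact_force: [0.5, -0.3, -0.2]
gripper_width: 1.001
t 2.85 tcp [0.4981 0.1278 0.2307] xang -4.27 z [-1.3e-03 -6.0e-04 -1.0e+00] F [ 0.53 -0.28 -0.23] w 1.001
shift tool [-0.0038  0.003   0.1307]
{'vertical_fov': 62.49990271273281, 'cx': 318.11963744540225, 'cy': 196.49253529380246, 'k1': -0.010768052587012685, 'origin': array([0.50534165, 0.20974485, 0.37188195]), 'rotation': array([ 0.1609573 ,  0.98624643, -0.03700818, -0.00641207])} [[320.5166556  304.83112615]
 [318.99659526 232.14138659]]
```

View pics/w1.png

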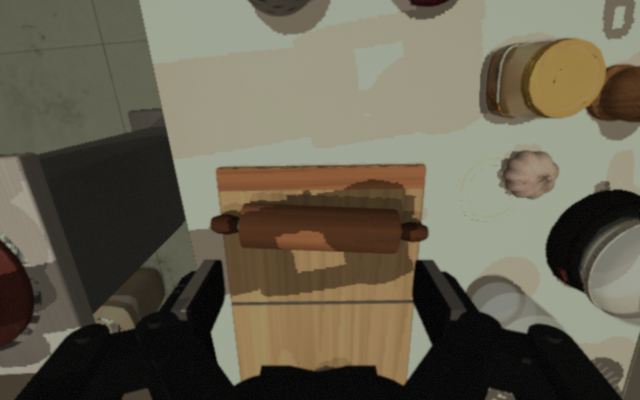

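```bash
cat > ml.py <<'E'
from h import *
import sys
def line_fit(img,ci,r0,r1,c0,c1):
    g=cv2.cvtColor(img,cv2.COLOR_BGR2GRAY).astype(float)
    pts=[]
    for c in range(c0,c1):
        col=g[r0:r1,c]; w=np.clip(np.median(col)-20-col,0,None)
        if w.sum()>5: pts.append((c,r0+(w*np.arange(len(w))).sum()/w.sum()))
    P=onplane(ci,pts,.012)
    vx,vy,x,y=cv2.fitLine(P[:,:2].astype(np.float32),cv2.DIST_HUBER,0,.001,.001).ravel()
    return np.degrees(np.arctan(vy/vx)),P[0],P[-1],(x,y),len(pts)
if __name__=='__main__':
    img=cv2.imread('pics/w1.png'); ci=camera_info('wrist')
    print(line_fit(img,ci,293,312,240,408))
    T=onplane(ci,[(211,224),(427,232)],.037); v=T[1]-T[0]
    print('tips',T.round(4),T.mean(0).round(4),np.linalg.norm(v),np.degrees(np.arctan2(v[1],v[0])))
    # barrel edges at columns
    E=cv2.resize(img[190:320,200:440],None,fx=3.3,fy=3.3,interpolation=cv2.INTER_CUBIC); cv2.imwrite('pics/w1z.png',E)
E
python3 ml.py
```

```text
(np.float32(-3.4913235), array([ 0.38455138, -0.04590139,  0.012     ]), array([ 0.59973423, -0.06181662,  0.012     ]), (np.float32(0.49846104), np.float32(-0.055743717)), 168)
tips [[0.3763 0.0743 0.037 ]
 [0.6145 0.0464 0.037 ]] [0.4954 0.0603 0.037 ] 0.2397895955896898 -6.676269608910066
```

View pics/w1z.png

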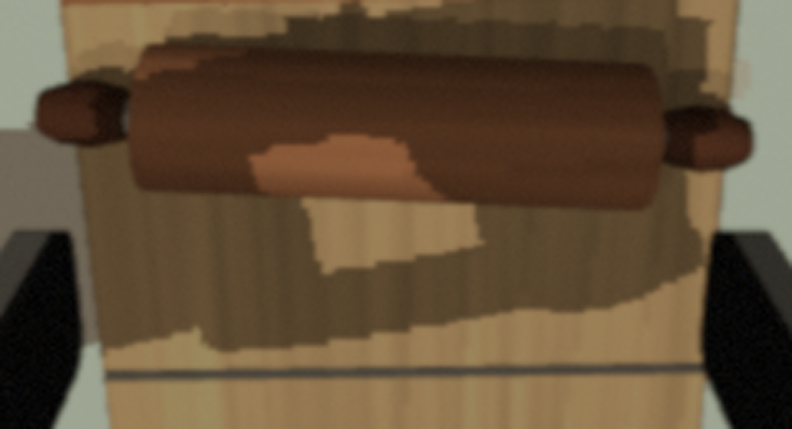

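```bash
python3 -m inch '-0.003 0.001 0.022 0 0 0 0;0 0 0.022 0 0 0 0;0 0 0.022 0 0 0 0;0 0 0.022 0 0 0 0;0 0 0.022 0 0 0 0;0 0 0.022 0 0 0 0;0 0 0.022 0 0 0 0;0 0 0.020 0 0 0 0;0 0 0.015 0 0 0 0;0 0 0.006 0 0 0 0'
python3 -m inch '0 0 0.003 0 0 0 0;0 0 0 0 0 0 0;0 0 0 0 0 0 0'
python3 go.py 0.494 0.100 0.0315
python3 - <<'E'
from h import *
p=camera_info('wrist'); print(p)
cv2.imwrite('pics/w2.png',grab_frame('wrist'))
f=grab_frame('side'); cv2.imwrite('pics/s2.png',cv2.resize(f[140:280,240:400],None,fx=4,fy=4,interpolation=cv2.INTER_CUBIC))
E
```

```text
time: 3.73
tool_pos: [0.4934, 0.1255, 0.0338]
tool_rot: [0.0, 0.999, -0.039, -0.002]
contact_force: [0.6, 1.2, 0.1]
gripper_width: 1.001
time: 3.98
tool_pos: [0.4964, 0.1268, 0.0345]
tool_rot: [-0.0, 0.999, -0.038, 0.001]
contact_force: [-0.1, 0.5, 0.3]
gripper_width: 0.999
t 3.9833 tcp [0.4964 0.1268 0.0345] xang -4.35 z [ 1.9e-03  1.0e-04 -1.0e+00] F [-0.14  0.46  0.27] w 0.999
shift tool [-0.0003  0.0269  0.003 ]
{'vertical_fov': 62.49990271273281, 'cx': 318.11963744540225, 'cy': 196.49253529380246, 'k1': -0.010768052587012685, 'origin': array([0.50320534, 0.20866776, 0.17572947]), 'rotation': array([ 0.16050878,  0.98629466, -0.03788191, -0.0049733 ])}
```

View pics/w2.png

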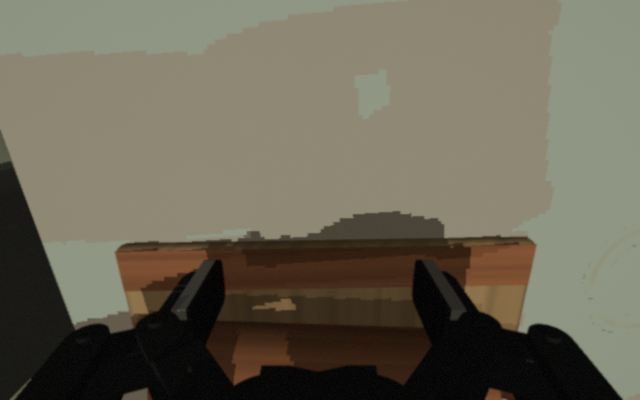

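View pics/s2.png

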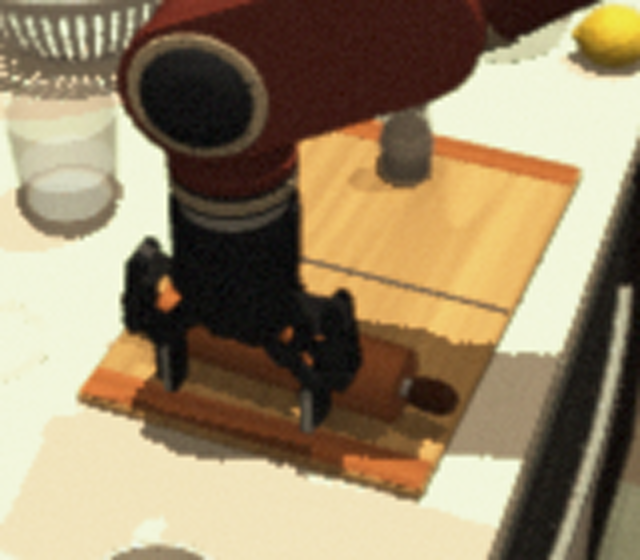

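```bash
python3 - <<'E'
from h import *
ci=camera_info('side')
px=(np.array([(173,391),(309,430)])+.5)/4-.5+np.array([240,140])
for z in (.030,.036,.042,.048): print(z,onplane(ci,px,z).round(4).tolist())
Z=[]
for i in range(6):
    s=state(); w=camera_info('wrist'); Z.append(np.r_[s['tool_pos'],w['origin']]); grab_frame('wrist')
Z=np.array(Z); print(Z.round(4),Z.mean(0).round(4))
E
```

```text
0.03 [[0.5503, 0.1114, 0.03], [0.4563, 0.1171, 0.03]]
0.036 [[0.5475, 0.1171, 0.036], [0.4543, 0.1228, 0.036]]
0.042 [[0.5448, 0.1228, 0.042], [0.4522, 0.1285, 0.042]]
0.048 [[0.542, 0.1286, 0.048], [0.4501, 0.1342, 0.048]]
[[0.4966 0.1272 0.0348 0.5033 0.209  0.176 ]
 [0.4965 0.1272 0.0347 0.5032 0.2091 0.1759]
 [0.4964 0.1273 0.0345 0.5031 0.2091 0.1757]
 [0.4962 0.1274 0.0342 0.503  0.2092 0.1755]
 [0.496  0.1274 0.034  0.5029 0.2092 0.1753]
 [0.4958 0.1273 0.0338 0.5028 0.2092 0.1751]] [0.4963 0.1273 0.0343 0.503  0.2091 0.1756]
```

```bash
python3 -m inch '0 0.006 0.004 0 0 0 0;0 0.004 0.006 0 0 0 0;0 0 0.006 0 0 0 0;0 0 0.006 0 0 0 0;0 0 0.003 0 0 0 0;0 0 0 0 0 0 0;0 0 0 0 0 0 0'
python3 -m inch '0 0 0.002 0 0 0 0;0 0 0 0 0 0 0'
python3 -m inch '0 0 0.002 0 0 0 0;0 0 0 0 0 0 0'
python3 -m inch '0 0 0.002 0 0 0 0;0 0 0 0 0 0 0'
```

```text
time: 4.97
tool_pos: [0.4944, 0.1173, 0.0078]
tool_rot: [0.0, 0.999, -0.037, -0.0]
contact_force: [0.1, 0.8, 0.9]
gripper_width: 0.998
time: 5.13
tool_pos: [0.4949, 0.1174, 0.0063]
tool_rot: [-0.0, 0.999, -0.037, 0.0]
contact_force: [0.3, -1.5, -0.8]
gripper_width: 1.005
time: 5.3
tool_pos: [0.4947, 0.1173, 0.0042]
tool_rot: [0.0, 0.999, -0.037, -0.0]
contact_force: [-0.8, 0.6, 0.5]
gripper_width: 0.999
time: 5.47
tool_pos: [0.4945, 0.1173, 0.002]
tool_rot: [0.0, 0.999, -0.037, -0.0]
contact_force: [0.3, -0.6, 0.6]
gripper_width: 0.995
```

```bash
python3 -m inch '0 0 0.001 0 0 0 0;0 0 0 0 0 0 0'
python3 -m inch '0 0 0.001 0 0 0 0;0 0 0 0 0 0 0'
python3 -m inch '0 0 0.001 0 0 0 0;0 0 0 0 0 0 0'
```

```text
time: 5.63
tool_pos: [0.4946, 0.1172, 0.0011]
tool_rot: [0.0, 0.999, -0.038, -0.0]
contact_force: [-0.2, 0.0, 0.5]
gripper_width: 0.999
time: 5.8
tool_pos: [0.4946, 0.1173, 0.0001]
tool_rot: [0.0, 0.999, -0.037, -0.0]
contact_force: [0.3, -0.3, 0.3]
gripper_width: 0.996
time: 5.97
tool_pos: [0.4947, 0.1172, -0.0008]
tool_rot: [0.0, 0.999, -0.038, -0.0]
contact_force: [-0.5, -0.5, 0.4]
gripper_width: 1.003
```

```bash
python3 -m inch '0 0 0.001 0 0 0 0;0 0 0 0 0 0 0'
python3 -m inch '0 0 0.001 0 0 0 0;0 0 0 0 0 0 0'
python3 -m inch '0 0 0.001 0 0 0 0;0 0 0 0 0 0 0'
```

```text
time: 6.13
tool_pos: [0.4949, 0.1173, -0.0012]
tool_rot: [0.0, 0.999, -0.037, -0.0]
contact_force: [-3.2, 0.1, 4.8]
gripper_width: 1.005
time: 6.3
tool_pos: [0.495, 0.1173, -0.0012]
tool_rot: [0.0, 0.999, -0.037, -0.0]
contact_force: [-7.0, -0.3, 11.7]
gripper_width: 0.997
time: 6.47
tool_pos: [0.495, 0.1173, -0.0012]
tool_rot: [0.0, 0.999, -0.037, -0.001]
contact_force: [-12.6, -1.7, 20.0]
gripper_width: 1.0
```

Contact with the board shows that the open fingertips sit 13.2 mm above the TCP. I'll raise so the tips are at about z 0.0445, which is 7.5 mm above the pin's axis.

```bash
python3 -m inch '0 0 -0.005 0 0 0 0;0 0 -0.010 0 0 0 0;0 0 -0.010 0 0 0 0;0 0 -0.007 0 0 0 0;0 0 -0.003 0 0 0 0;0 0 0 0 0 0 0;0 0 0 0 0 0 0;0 0 0 0 0 0 0'; python3 go.py .495 .093 .0315
```

```text
time: 7.13
tool_pos: [0.4944, 0.1172, 0.0309]
tool_rot: [0.0, 0.999, -0.038, -0.0]
contact_force: [0.0, 0.3, 0.8]
gripper_width: 1.0
t 7.1333 tcp [0.4944 0.1172 0.0309] xang -4.3 z [-8.e-04 -0.e+00 -1.e+00] F [0.04 0.29 0.77] w 1.0
shift tool [ 0.0025  0.0241 -0.0006]
```

```bash
python3 -m inch '0 0.006 0 0 0 0 0;0 0.006 0 0 0 0 0;0 0.006 0 0 0 0 0;0 0.003 0 0 0 0 0;0 0.003 0 0 0 0 0;0 0.003 0 0 0 0 0;0 0.003 0 0 0 0 0'
python3 -m inch '0 0.003 0 0 0 0 0;0 0.003 0 0 0 0 0;0 0.003 0 0 0 0 0;0 0.003 0 0 0 0 0;0 0.003 0 0 0 0 0'
python3 - <<'E'
from h import *
f=grab_frame('side'); cv2.imwrite('pics/s3.png',cv2.resize(f[140:280,240:400],None,fx=4,fy=4,interpolation=cv2.INTER_CUBIC))
E
```

```text
time: 7.72
tool_pos: [0.4926, 0.087, 0.0314]
tool_rot: [-0.0, 0.999, -0.038, 0.0]
contact_force: [0.4, 0.3, -1.2]
gripper_width: 0.999
time: 8.13
tool_pos: [0.4914, 0.0721, 0.0313]
tool_rot: [-0.0, 0.999, -0.037, 0.0]
contact_force: [0.5, 0.5, -0.0]
gripper_width: 1.003
```

View pics/s3.png

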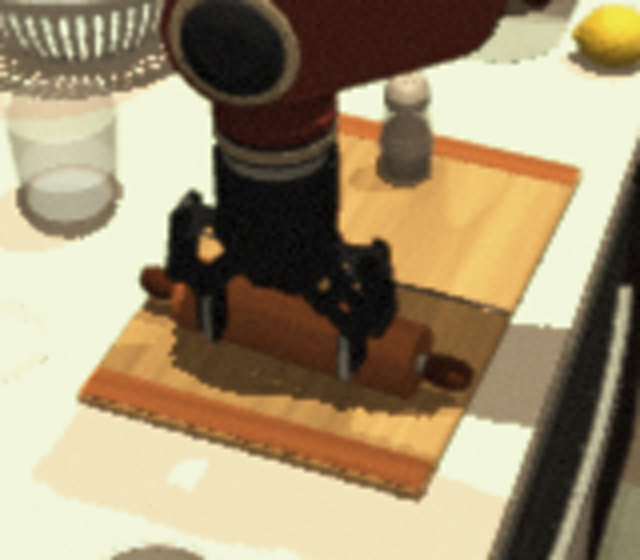

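The pin has rolled ahead: its tips are now at zoomed (141,280) and (472,372), against the near tip at (458,400) before. Measuring.

```bash
cat > tips.py <<'E'
from h import *
import sys
a=[float(v) for v in sys.argv[1:5]]
ci=camera_info('side'); L0=np.array([.488,-.0577]); 
px=(np.array(a).reshape(2,2)+.5)/4-.5+np.array([240,140])
T=onplane(ci,px,.037); v=T[0]-T[1]; th=np.radians(-3.5)
c=T.mean(0)[:2]-L0
print(T.round(4),'mid',T.mean(0).round(4),'len',np.linalg.norm(v).round(4),'ang',np.degrees(np.arctan2(v[1],v[0])).round(2))
print('line frame x,y',(c@[np.cos(th),np.sin(th)]).round(4),(c@[-np.sin(th),np.cos(th)]).round(4), 'tcp',state()['tool_pos'].round(4))
E
python3 tips.py 141 279 472 373
```

```text
[[0.6102 0.0229 0.037 ]
 [0.3721 0.0422 0.037 ]] mid [0.4911 0.0326 0.037 ] len 0.2389 ang -4.65
line frame x,y -0.0024 0.0903 tcp [0.4913 0.0717 0.0313]
```

```bash
python3 -m inch '0 0.004 0 0 0 0 0;0 0.004 0 0 0 0 0;0 0.004 0 0 0 0 0;0 0.004 0 0 0 0 0;0 0.004 0 0 0 0 0;0 0.004 0 0 0 0 0;0 0.004 0 0 0 0 0;0 0.003 0 0 0 0 0;0 0.002 0 0 0 0 0;0 0 0 0 0 0 0'
python3 - <<'E'
from h import *
f=grab_frame('side'); cv2.imwrite('pics/s4.png',cv2.resize(f[140:280,240:400],None,fx=4,fy=4,interpolation=cv2.INTER_CUBIC))
E
```

```text
time: 9.02
tool_pos: [0.4889, 0.039, 0.0313]
tool_rot: [0.0, 0.999, -0.038, -0.0]
contact_force: [-0.7, 0.1, -0.4]
gripper_width: 1.003
```

View pics/s4.png

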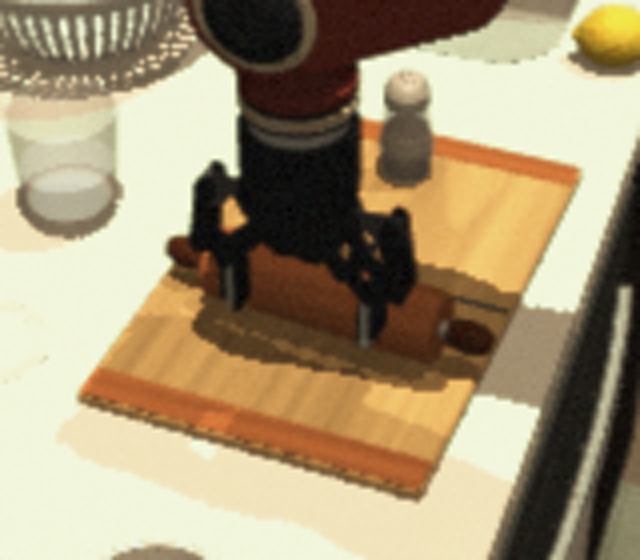

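```bash
python3 tips.py 167 247 495 339
```

```text
[[ 0.6068 -0.0147  0.037 ]
 [ 0.3664  0.0061  0.037 ]] mid [ 0.4866 -0.0043  0.037 ] len 0.2413 ang -4.94
line frame x,y -0.0047 0.0532 tcp [0.4889 0.0393 0.0313]
```

```bash
python3 -m inch '0 0.004 0 0 0 0 0;0 0.004 0 0 0 0 0;0 0.004 0 0 0 0 0;0 0.004 0 0 0 0 0;0 0.004 0 0 0 0 0;0 0.004 0 0 0 0 0;0 0.004 0 0 0 0 0;0 0.003 0 0 0 0 0;0 0.002 0 0 0 0 0;0 0 0 0 0 0 0'
python3 - <<'E'
from h import *
f=grab_frame('side'); cv2.imwrite('pics/s5.png',cv2.resize(f[140:280,240:400],None,fx=4,fy=4,interpolation=cv2.INTER_CUBIC))
E
```

```text
time: 9.9
tool_pos: [0.4864, 0.0062, 0.0313]
tool_rot: [0.0, 0.999, -0.038, -0.0]
contact_force: [0.2, -0.7, 0.0]
gripper_width: 1.0
```

View pics/s5.png

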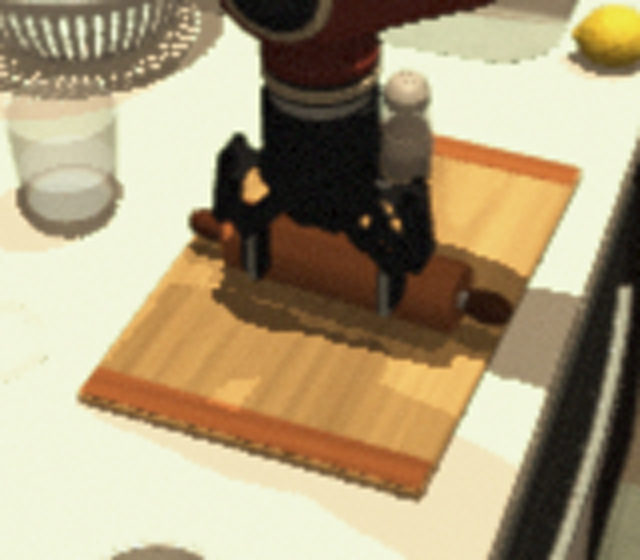

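```bash
python3 tips.py 190 218 515 310
```

```text
[[ 0.6039 -0.05    0.037 ]
 [ 0.3611 -0.0261  0.037 ]] mid [ 0.4825 -0.038   0.037 ] len 0.244 ang -5.63
line frame x,y -0.0067 0.0193 tcp [0.4864 0.0064 0.0313]
```

```bash
python3 -m inch '0 0.003 0 0 0 0 0;0 0.004 0 0 0 0 0;0 0.004 0 0 0 0 0;0 0.003 0 0 0 0 0;0 0.002 0 0 0 0 0;0 0.001 0 0 0 0 0;0 0 0 0 0 0 0;0 0 0 0 0 0 0;0 0 0 0 0 0 0;0 0 0 0 0 0 0'
python3 - <<'E'
from h import *
f=grab_frame('side'); cv2.imwrite('pics/s6.png',cv2.resize(f[140:280,240:400],None,fx=4,fy=4,interpolation=cv2.INTER_CUBIC))
E
```

```text
time: 10.78
tool_pos: [0.4851, -0.0103, 0.0313]
tool_rot: [-0.0, 0.999, -0.037, -0.0]
contact_force: [0.7, 0.2, 0.3]
gripper_width: 0.999
```

View pics/s6.png

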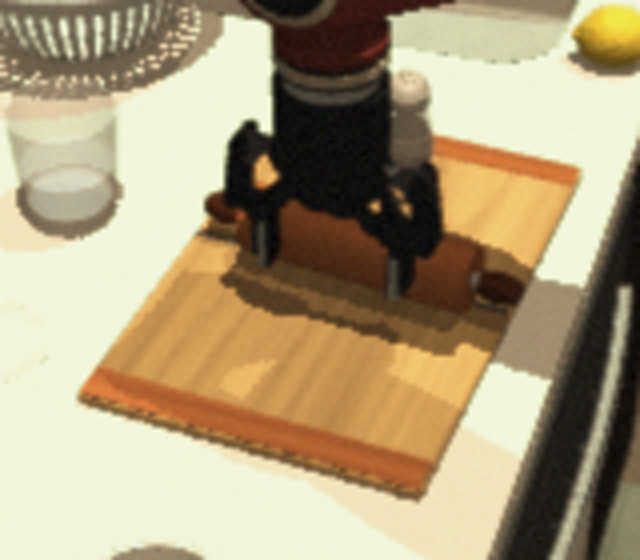

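```bash
python3 tips.py 204 201 526 292
python3 -m inch '0 -0.010 0 0 0 0 0;0 -0.02 0 0 0 0 0;0 -0.02 0 0 0 0 0;0 -0.01 -0.01 0 0 0 0;0 0 -0.03 0 0 0 0;0 0 -0.03 0 0 0 0;0 0 -0.03 0 0 0 0;0 0 -0.03 0 0 0 0;0 0 -0.03 0 0 0 0;0 0 -0.03 0 0 0 0'
python3 -m inch '0 0 0 0 0 0 0;0 0 0 0 0 0 0;0 0 0 0 0 0 0'
python3 - <<'E'
from h import *
print(camera_info('wrist'))
w=camera_info('wrist'); f=grab_frame('wrist'); cv2.imwrite('pics/w7.png',f)
import pickle; pickle.dump(w,open('w7.pkl','wb'))
f=grab_frame('side'); cv2.imwrite('pics/s7.png',cv2.resize(f[140:280,240:400],None,fx=4,fy=4,interpolation=cv2.INTER_CUBIC))
E
```

```text
[[ 0.6019 -0.0715  0.037 ]
 [ 0.3586 -0.0464  0.037 ]] mid [ 0.4802 -0.0589  0.037 ] len 0.2445 ang -5.9
line frame x,y -0.0077 -0.0017 tcp [ 0.4852 -0.0103  0.0313]
time: 11.67
tool_pos: [0.4894, 0.0499, 0.2237]
tool_rot: [0.0, 0.999, -0.037, 0.0]
contact_force: [0.6, -0.4, 0.3]
gripper_width: 1.001
time: 11.92
tool_pos: [0.4894, 0.0497, 0.2213]
tool_rot: [0.0, 0.999, -0.037, -0.0]
contact_force: [-0.2, -0.3, -0.7]
gripper_width: 1.003
{'vertical_fov': 62.49990271273281, 'cx': 318.11963744540225, 'cy': 196.49253529380246, 'k1': -0.010768052587012685, 'origin': array([0.49639931, 0.13157866, 0.36248496]), 'rotation': array([ 0.16065363,  0.98629475, -0.03712833, -0.00587906])}
```

View pics/w7.png

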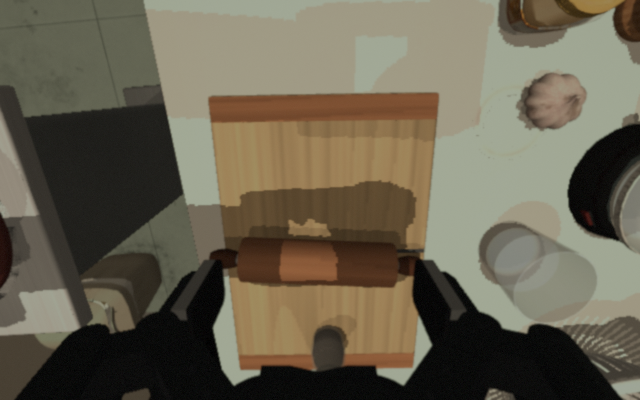

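View pics/s7.png

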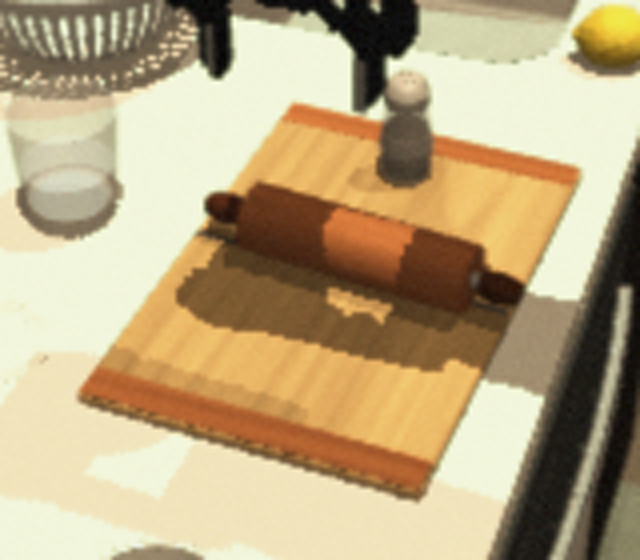

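```bash
python3 - <<'E'
from h import *
f=cv2.imread('pics/w7.png'); cv2.imwrite('pics/w7z.png',cv2.resize(f[225:305,200:440],None,fx=3.3,fy=3.3,interpolation=cv2.INTER_CUBIC))
E
```

```text
(no output)
```

View pics/w7z.png

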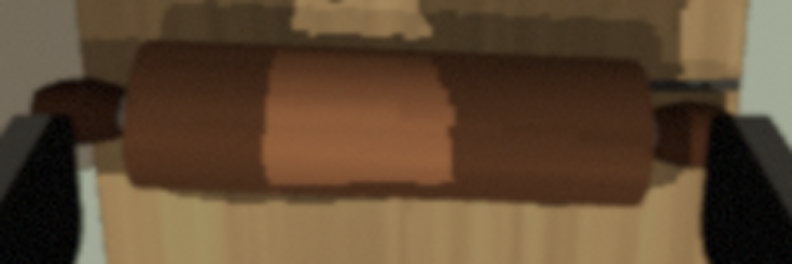

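```bash
python3 - <<'E'
from h import *
import pickle
w=pickle.load(open('w7.pkl','rb'))
z=lambda p:(np.array(p)+.5)/3.3-.5+np.array([200,225])
L=onplane(w,[z((700,85))],.012)[0]; T=onplane(w,[z((80,111)),z((690,133))],.037)
v=T[1]-T[0]; c=T.mean(0)
th=np.radians(-3.5); n=np.array([-np.sin(th),np.cos(th)])
print(L,T,np.degrees(np.arctan2(v[1],v[0])),'pin-line y',(c-L)[:2]@n)
# board corners -> line mid
B=onplane(w,[(209,97),(438,94)],.012);print(B.round(4),'pin to left board edge',(B.mean(0)-c)[:2]@n,np.degrees(np.arctan2(*(B[1]-B[0])[[1,0]])))
s=camera_info('side')
E
python3 tips.py 204 202 524 291
```

```text
[ 0.59356355 -0.06110055  0.012     ] [[ 0.37835301 -0.04144122  0.037     ]
 [ 0.58352962 -0.06537079  0.037     ]] -6.652303784601866 pin-line y 0.0008047713821857492
[[0.3847 0.1297 0.012 ]
 [0.6177 0.1152 0.012 ]] pin to left board edge 0.1767637238095934 -3.5838661260211775
[[ 0.6014 -0.0704  0.037 ]
 [ 0.3602 -0.047   0.037 ]] mid [ 0.4808 -0.0587  0.037 ] len 0.2424 ang -5.55
line frame x,y -0.0071 -0.0014 tcp [0.4887 0.0497 0.2196]
```

Both views put the pin within 3 mm of the line and about 3° off parallel. The shaker hasn't moved and the arm is clear, so I'm handing in.

```bash
python3 -c "
from plant import *
print(job_done(), state()['time'])"
```

```text
the job is handed in; nothing more can be done
the job is handed in; nothing more can be done
```

I rolled the pin about 115 mm to the right onto the dark line and handed the job in at about 12 s of the 40 s allowed. `job_done()` gives no verdict, so everything below comes from my own checks.

**Method:** I pushed the pin's rear side with both open fingertips about 7.5 mm above its axis. I set that height by first touching the fingertips on the board. The pin moved in four short pushes with side-camera checks between them, and then I backed the arm off and raised it.

**Last checks:**

| Check | Side camera | Wrist camera | Limit |
|---|---|---|---|
| Pin centre from the line | -1.4 mm | +0.8 mm | 10 mm |
| Angle to the line | 2.0° | 3.2° | 6.9° |
| Lengthwise offset from the line's middle | -7 mm | not measured | 40 mm |

- **Where they disagreed:** the two cameras differ by about 2 mm. A third estimate, from the board's left edge, puts the pin about 3 mm left of the line.
- **Not measured directly:** I did not track the quarter-turn and half-turn steps. The pin ran ahead of the fingers and never seemed to wedge or drag, so I take it that it rolled without slipping.
- **Other objects:** the shaker and lemon look unmoved in the last side picture. I did not recheck the mug and onion, but the arm stayed well clear of them.

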